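Thread the rover's drilled deck over its mast

TASK

Pick up the orange deck with the hole by its yellow motor block, lower it squarely over the steel mast of the orange rover chassis without dropping it, and let go when it lies flat on the chassis, lined up lengthwise with it and with the motor block towards the tail. Leave the blue spare deck where it is.

Things in the scene. Friction and masses are not known exactly. Their poses are not given: they have to be found in the camera images.
- deck: Loose orange plate lying flat, 148 x 60 x 6 mm, about 170 g, with a 24 mm through hole. Origin: hole centre at the underside; z up, x lengthwise to the front edge (28 mm ahead; tail edge 120 mm behind). Yellow motor block on it for gripping, centred 90 mm behind the hole (x = -90 mm), 44 mm along x, 28 mm wide along y, top 56 mm above the underside; the weight lies near it.
- chassis: Orange rover chassis with black wheels, fixed. Vertical steel mast, 12 mm diameter, top 160 mm above the bench. Origin: mast axis at bench height; z up, x lengthwise to the front. Its flat top, 50 mm above the bench, 90 mm wide, runs from 20 mm ahead of the mast to 135 mm behind (tail). Seated, the deck's origin is 50 mm above this origin with x axes pointing the same way.
- spare: Loose spare deck of the same shape, size and yellow block, but its plate is blue and has no hole. Origin and axes as for the orange deck (where the hole would be). Leave it alone.
Mind the look-alikes: they are no part of the job. Several things have the shape of the deck; the one meant has the colours described above.

How it is judged:
On the way:
1. the deck is threaded on the mast: its hole is round the mast, below the mast's tip and still above the chassis (horizontal distance between deck and chassis below 0.012 m and z of deck in the frame of chassis between 0.06 and 0.15 m), for 0.05 s.
At the end, for the whole second after the job is handed in: The released orange deck rests on the chassis, mast through its hole (hole within 10 mm of the mast axis), underside within 6 mm of the chassis top, level within 10 degrees, lined up within 15 degrees, block to the tail; the blue spare deck is within 30 mm of its start (horizontal distance between deck and chassis below 0.01 m and z of deck in the frame of chassis between 0.044 and 0.056 m and angle between deck's own z axis and vertical below 0.175 rad and angle between the x axis of deck and the x axis of chassis, either way round below 0.26 rad and linear speed of deck below 0.02 m/s and distance of spare from where it was at the start of the episode below 0.03 m); the robot touches nothing.
It fails at once if the deck is dropped down the mast (falls faster than 0.7 m/s over the chassis) (horizontal distance between deck and chassis below 0.02 m and linear speed of deck above 0.7 m/s).
It fails at once if the blue spare deck is shifted by more than 30 mm (distance of spare from where it was at the start of the episode above 0.03 m).
It also fails if it takes over 45 s, if anything falls off the work surface, if the arm or the gripper's body presses on something with over 40 N, if the wrist force passes 120 N, or if a joint passes its speed limit or range.

ROBOT

A 7-joint arm with a two-finger parallel gripper is mounted at the origin on the work surface. World frame = base frame: x ahead of the robot, y to its left, z up, the work surface at z = 0. Lengths are in m, angles in rad, forces in N, time in s.
With the tool pointing down it reaches from about 0.4 to 0.925 m from the base axis. Payload 5.6 kg.
Tool frame: the origin (TCP) lies midway between the tips of the shut fingers; the grasp point (between the pads) lies robot.grasp_offset behind it (robot.grasp_offset is the distance from the TCP to the grasp point, in m); z points along the fingers, y is the line along which they close (so a half turn about z gives the same grasp; the last joint's range is limited). The gripper opens to 85 mm and grips with 20 to 120 N. Pads are 22 mm wide; open, the fingers measure 114 mm over their backs; the gripper's body (76 mm by 85 mm) begins 54 mm behind the grasp point. The pads swing forward as they close: fully open they stand 13 mm farther back than shut.
Start: joints at [1.206, 0.468, -0.012, 1.603, 0.006, 1.071, -0.056], TCP at [0.206, -0.617, 0.192] pointing down, gripper open.
Joint ranges: [-2.53, 2.53], [-0.31, 2.02], [-1.57, 1.55], [0.28, 2.44], [-1.29, 4.43], [0.15, 1.84], [-2.92, 2.92]. Speed limits (rad/s): [2.57, 2.57, 3.14, 3.14, 3.14, 3.14, 3.14].

INTERFACE

Orientations are given as [roll, pitch, yaw] about the fixed x, y, z axes, in that order (R = Rz(yaw) Ry(pitch) Rx(roll)).
In Python, from workcell import robot, optics gives the robot as it stands. The module is installed in compiled form; this text tells all that it offers.
- The arm moves only by the tool apply_moves, never from a script. Its arguments are lists of equal length, an entry for each row: "dr": the turn, a rotation vector about the world's x, y, z in degrees, a list of three; "delta_pos": the shift along the world's x, y, z in m, a list of three; "grip": the gripper's target within -1 to 1 (fully open at 1, half-way at 0, shut at -1). A call has 1 to 5 rows; each row shifts and turns the commanded pose from where the row before left it; what a row does not reach is not made up. A row lasts 1/12 s, in which the tool goes at most 41.7 mm and 7.16 degrees, less where a joint would pass 70% of its speed; a pose out of reach is approached as far as the arm can. A call is refused whole if a number of a shift passes 0.0417 or a number of a turn 7.16, either way. A call with a gripper value outside its range is refused whole. The fingers move at their own pace and stop on an object; "grip_force" is the grip in N (left out, the last holds). Time passes only in rows, so rows that do not move let the fingers close. It gives the time, the measured TCP pose, the force, the opening and the grip force at its end, in the units of the state.
- robot.sense(): the state, without advancing time (a new reading comes with each control period).
- optics.capture(name): name is "side" or "top"; returns (picture, depth): 420x560x3 uint8, red, green, blue; 420x560 float32, m along the optical axis (not along the pixel's ray), 0 where there is no reading.
- optics.camera_info(name): a dict with "fovy" (degrees; the focal length in pixels is half the picture's height over the tangent of half this angle, whatever the lens; pixels are square), "cx", "cy" (the principal point, pixels), "origin" and "rotation" of the camera in the world. Camera axes: x right, y up, looking along -z (the intrinsics and any distortion apply to the point x, -y, -z); pixel columns grow to the right and rows downward; lengths in m; the calibration is good to about 2 mm. A picture is of the moment at which its call begins. camera_info takes no time and is no camera call.
- robot.finish_job(): hands the job in; it is judged then, once.
The state is a dict: "t": time; "joint_positions": joint angles; "qd": joint speeds; "joint_efforts": joint torques, N m; "tcp_pos": TCP position; "tcp_rot": TCP orientation; "wrist_force": force on the tool from outside, world axes, zero at the start; "moment": the same for the moment, N m; "finger_gap": finger opening in m; "grip_force": force on a finger pad.
Only numpy, scipy, OpenCV 4.12 (cv2) and the standard library are available. Lean on these libraries where they do the work, as an engineer would, in place of code of your own. Each camera call takes 0.05 s, during which the arm holds its last target. There are 200 camera calls.

## Working session

There is one attempt and no reset: what is moved stays moved. The work goes in short steps, Python scripts to look and compute and a tool call to move; the robot and the scene stay as the last step left them, time stands still between calls to the robot, and variables do not carry over. Pictures are saved under pics/ and viewed, at most 10 in all, crops included, and the job is handed in when it is done.

Besides the shell and the picture viewer there is one more tool, called after "Request:" in YAML: its name, and indented under it one key for each argument. apply_moves: Moves the arm, as the interface text tells. Its arguments: {"type":"object","properties":{"dr":{"type":"array","items":{"type":"array","items":{"type":"number"}}},"delta_pos":{"type":"array","items":{"type":"array","items":{"type":"number"}}},"grip":{"type":"array","items":{"type":"number"}},"grip_force":{"type":"number"}},"required":["dr","delta_pos","grip"]}

```bash
mkdir -p pics; cat > h.py <<'E'
from workcell import robot, optics
import numpy as np, cv2
def cap(n):
    im,d=optics.capture(n); return im,d,optics.camera_info(n)
def cloud(d,c):
    f=210/np.tan(np.radians(c["fovy"])/2); v,u=np.mgrid[:420,:560]
    p=np.stack([(u-c["cx"])/f*d,-(v-c["cy"])/f*d,-d],-1)
    return p@np.array(c["rotation"]).T+np.array(c["origin"])
E
python3 - <<'E'
from h import *
for n in("top","side"):
    im,d,c=cap(n); print(n,c); np.savez(n+".npz",im=im,d=d); cv2.imwrite(f"pics/{n}0.png",im[...,::-1])
s=robot.sense(); print(s, robot.grasp_offset)
E
```

```text
top {'fovy': 57.90579201505404, 'cx': 279.51936825182025, 'cy': 208.93900071305302, 'origin': array([ 0.45188585, -0.05310286,  1.01045866]), 'rotation': array([ 0.14050064, -0.03309535, -1.56534381])}
side {'fovy': 51.991430440990506, 'cx': 280.1119544167791, 'cy': 204.29085250402525, 'origin': array([0.53917469, 0.67930873, 0.9896467 ]), 'rotation': array([ 0.67408897, -0.00652682, -3.02707778])}
{'t': 0.1, 'joint_positions': array([ 1.20600142,  0.46833792, -0.01157205,  1.60352099,  0.00601991,
        1.07142425, -0.05626617]), 'qd': array([-1.07326290e-03, -3.56233986e-05, -4.36243473e-04, -4.23504404e-03,
       -3.04465239e-03, -6.82062194e-04, -3.95325058e-04]), 'joint_efforts': array([ 1.18481072e-03, -5.33516765e+01,  2.11625610e-02, -2.51965767e+01,
        1.14413895e-02,  4.20354452e-03, -1.60357564e-05]), 'tcp_pos': array([ 0.20530386, -0.61612491,  0.19150633]), 'tcp_rot': array([-3.13994238e+00,  1.49458234e-04,  3.21746430e-01]), 'wrist_force': array([0.72022398, 0.4240516 , 0.65959968]), 'moment': array([0.04610586, 0.02460725, 0.01804436]), 'grip_force': 0.0, 'finger_gap': 0.08549660626179877} 0.0187
```

View pics/top0.png

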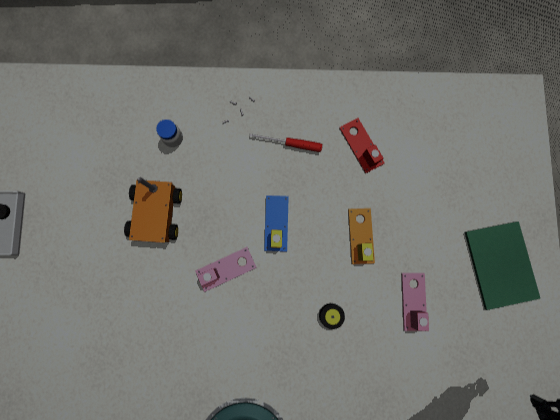

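View pics/side0.png

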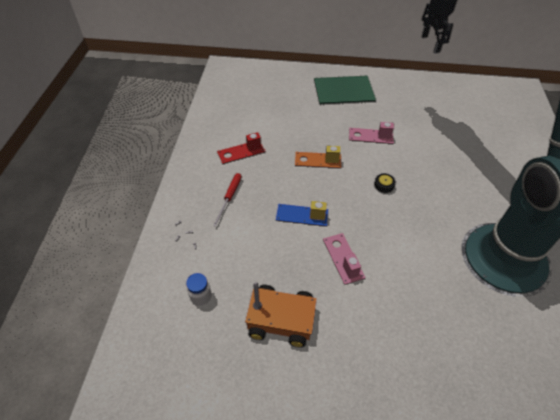

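The top view shows the orange deck with hole (360,218) and yellow block (367,252), and the chassis at (152,212) with its mast at (147,186).
Look-alikes are the red deck (362,145), the pink decks (226,270) and (414,302), and the blue spare (277,223). I choose the orange plate with yellow block at (361,236).

```bash
sed -i 's/np.array(c\["rotation"\])/Rotation.from_euler("xyz",c["rotation"]).as_matrix()/; 1a from scipy.spatial.transform import Rotation' h.py
cat > meas.py <<'E'
from h import *
Z=None
for n in("top","side"):
    a=np.load(n+".npz"); im,d=a["im"],a["d"]; c=optics.camera_info(n); P=cloud(d,c)
    hsv=cv2.cvtColor(im,cv2.COLOR_RGB2HSV).astype(int); H,S,V=hsv[...,0],hsv[...,1],hsv[...,2]
    org=(H>=8)&(H<19)&(S>150)&(V>90); yel=(H>=20)&(H<35)&(S>110)&(V>90); blu=(H>100)&(H<125)&(S>150)&(V>60)
    for nm,m in(("org",org),("yel",yel),("blu",blu)):
        k,l,st,ce=cv2.connectedComponentsWithStats((m&(d>0)).astype(np.uint8))
        for i in range(1,k):
            if st[i,4]<60: continue
            q=P[l==i]; zt=np.percentile(q[:,2],90 if nm=="yel" else 50); t=q[abs(q[:,2]-zt)<.006]
            r=cv2.minAreaRect((t[:,:2]*1000).astype(np.float32))
            print(n,nm,ce[i].round(),st[i,4],"ztop",zt.round(4),"rect c",np.round(r[0],1),"size",np.round(r[1],1),"ang",round(r[2],1), "med",np.median(t,0).round(4))
    # table z check
    print(n,"table z",np.median(P[...,2][(S<40)&(d>0)&(abs(P[...,2])<.03)]).round(4))
    # mast
    box=(P[...,2]>.075)&(P[...,2]<.17)&(d>0)
    u=(slice(160,250),slice(110,200)) if n=="top" else (slice(270,350),slice(235,325))
    q=P[u][box[u]]; print("mast pts",len(q)); 
    for lo in np.arange(.075,.165,.015):
        w=q[(q[:,2]>lo)&(q[:,2]<lo+.015)]
        if len(w): print(lo.round(3),len(w),w.mean(0).round(4))
im=np.load("top.npz")["im"]; cr=np.hstack([im[190:280,315:405],im[165:255,110:200]])
cv2.imwrite("pics/crop.png",cv2.resize(cr[...,::-1],None,fx=4,fy=4,interpolation=2))
E
python3 meas.py
```

```text
top org [150. 213.] 1950 ztop 0.05 rect c [580.8 243.3] size [ 90.  152.2] ang 85.8 med [0.5741 0.2413 0.05  ]
top org [360. 229.] 718 ztop 0.0057 rect c [ 525.2 -303.5] size [143.9  59.3] ang 2.6 med [ 0.5423 -0.2994  0.0057]
top yel [276. 238.] 129 ztop 0.0581 rect c [513.4 -75.6] size [40.4 25.3] ang 0.5 med [ 0.5133 -0.0755  0.0558]
top yel [367. 252.] 139 ztop 0.0576 rect c [ 481.6 -306.2] size [42.6 27.6] ang 2.6 med [ 0.4848 -0.3057  0.0556]
top yel [332. 316.] 174 ztop 0.0289 rect c [ 317.8 -219.3] size [37.3 35.7] ang 2.2 med [ 0.3189 -0.2195  0.0269]
top blu [166. 129.] 267 ztop 0.0751 rect c [788.1 206.6] size [45.3 45.7] ang 31.1 med [0.7883 0.2064 0.0751]
top blu [276. 220.] 933 ztop 0.0058 rect c [556.9 -76.7] size [ 58.  144.6] ang 88.6 med [ 0.5697 -0.0764  0.0058]
top table z -0.0002
mast pts 82
0.075 12 [0.6375 0.2356 0.0831]
0.09 11 [0.6365 0.2361 0.0979]
0.105 10 [0.6378 0.2357 0.1117]
0.12 14 [0.6372 0.2357 0.1276]
0.135 11 [0.6368 0.2358 0.1422]
0.15 24 [0.6386 0.238  0.1554]
side org [315. 160.] 385 ztop 0.0038 rect c [ 524.1 -300.3] size [140.9  59.6] ang 3.1 med [ 0.5357 -0.2947  0.0038]
side org [283. 311.] 2134 ztop 0.0484 rect c [580.3 244.3] size [ 91.5 150.5] ang 86.2 med [0.5744 0.2505 0.0484]
side yel [385. 180.] 108 ztop 0.0274 rect c [ 317.2 -219.9] size [36.9 39.9] ang 15.0 med [ 0.3181 -0.2197  0.0252]
side yel [318. 206.] 76 ztop 0.0555 rect c [513.2 -72.1] size [28.6 40.6] ang 85.0 med [ 0.5158 -0.0677  0.0534]
side blu [296. 215.] 541 ztop 0.0039 rect c [556.1 -73.7] size [ 59.8 142. ] ang 88.4 med [ 0.5754 -0.0694  0.0039]
side blu [196. 283.] 274 ztop 0.0729 rect c [787.1 210.5] size [42.4 47.5] ang 30.0 med [0.7865 0.2121 0.0729]
side table z -0.0019
mast pts 101
0.075 16 [0.6363 0.2446 0.0823]
0.09 14 [0.6359 0.2442 0.0978]
0.105 20 [0.6364 0.2447 0.1123]
0.12 12 [0.6373 0.2453 0.1276]
0.135 17 [0.6361 0.245  0.141 ]
0.15 22 [0.6367 0.2425 0.154 ]
```

View pics/crop.png

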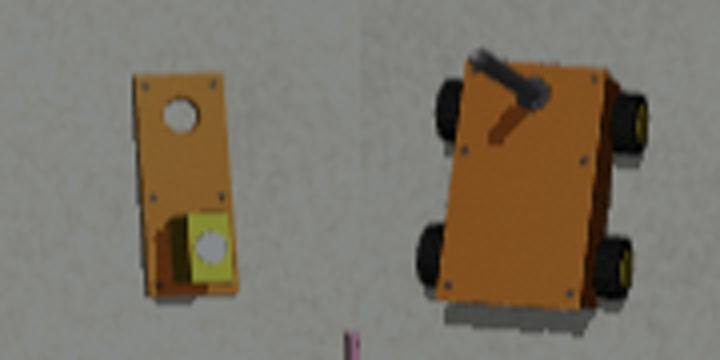

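The crop confirms the orange plate with a through hole and yellow block, and shows the mast at the chassis front end. Both cameras agree to a few mm:
- **Block:** about (0.481, -0.304)
- **Deck yaw:** about +2.8°
- **Mast:** (0.638, 0.240)
- **Chassis yaw:** about -4°

The sizes and heights match the description, so I'm moving now.

Request:
apply_moves:
  dr:
    - [0, 0, -1.6]
    - [0, 0, -1.6]
    - [0, 0, -1.6]
    - [0, 0, -1.6]
    - [0, 0, -1.6]
  delta_pos:
    - [0.0276, 0.0312, 0]
    - [0.0276, 0.0312, 0]
    - [0.0276, 0.0312, 0]
    - [0.0276, 0.0312, 0]
    - [0.0276, 0.0312, 0]
  grip: [1, 1, 1, 1, 1]

```text
t: 0.52
tcp_pos: [0.3443, -0.4588, 0.1921]
tcp_rot: [-3.141, 0.0, 0.18]
wrist_force: [0.6, -0.1, -0.4]
finger_gap: 0.0852
grip_force: 0.0
```

Request:
apply_moves:
  dr:
    - [0, 0, -1.6]
    - [0, 0, -1.6]
    - [0, 0, -1.6]
    - [0, 0, -1.6]
    - [0, 0, -1.6]
  delta_pos:
    - [0.0276, 0.0312, 0]
    - [0.0276, 0.0312, 0]
    - [0.0276, 0.0312, 0]
    - [0.0276, 0.0312, 0]
    - [0.0276, 0.0312, 0]
  grip: [1, 1, 1, 1, 1]

```text
t: 0.93
tcp_pos: [0.4823, -0.3028, 0.1922]
tcp_rot: [-3.141, 0.0, 0.041]
wrist_force: [1.5, -0.1, -0.1]
finger_gap: 0.0855
grip_force: 0.0
```

Request:
apply_moves:
  dr:
    - [0, 0, 0]
    - [0, 0, 0]
  delta_pos:
    - [0, 0, 0]
    - [0, 0, 0]
  grip: [1, 1]

```text
t: 1.1
tcp_pos: [0.4833, -0.3014, 0.192]
tcp_rot: [-3.14, 0.0, 0.049]
wrist_force: [-0.2, -0.3, -0.8]
finger_gap: 0.0854
grip_force: 0.0
```

Request:
apply_moves:
  dr:
    - [0, 0, 0]
    - [0, 0, 0]
    - [0, 0, 0]
    - [0, 0, 0]
    - [0, 0, 0]
  delta_pos:
    - [-0.002, -0.003, -0.03]
    - [0, 0, -0.03]
    - [0, 0, -0.03]
    - [0, 0, -0.03]
    - [0, 0, -0.03]
  grip: [1, 1, 1, 1, 1]

```text
t: 1.52
tcp_pos: [0.4781, -0.3093, 0.041]
tcp_rot: [3.141, 0.001, 0.04]
wrist_force: [0.9, 0.3, -0.7]
finger_gap: 0.085
grip_force: 0.0
```

Request:
apply_moves:
  dr:
    - [0, 0, 0]
    - [0, 0, 0]
    - [0, 0, 0]
  delta_pos:
    - [0, 0, -0.014]
    - [0, 0, -0.01]
    - [0, 0, 0]
  grip: [1, 1, 1]

```text
t: 1.77
tcp_pos: [0.4772, -0.308, 0.0161]
tcp_rot: [-3.14, 0.004, 0.041]
wrist_force: [0.1, 1.2, -0.0]
finger_gap: 0.0853
grip_force: 0.0
```

Request:
apply_moves:
  dr:
    - [0, 0, 0]
    - [0, 0, 0]
    - [0, 0, 0]
    - [0, 0, 0]
    - [0, 0, 0]
  delta_pos:
    - [0, 0, 0]
    - [0, 0, 0]
    - [0, 0, 0]
    - [0, 0, 0]
    - [0, 0, 0]
  grip: [-1, -1, -1, -1, -1]
  grip_force: 60

```text
t: 2.18
tcp_pos: [0.4801, -0.308, 0.0194]
tcp_rot: [3.141, -0.001, 0.042]
wrist_force: [0.4, 0.2, 0.1]
finger_gap: 0.0256
grip_force: 0.0
```

Request:
apply_moves:
  dr:
    - [0, 0, 0]
    - [0, 0, 0]
    - [0, 0, 0]
    - [0, 0, 0]
    - [0, 0, 0]
  delta_pos:
    - [0, 0, 0]
    - [0, 0, 0]
    - [0, 0, 0]
    - [0, 0, 0]
    - [0, 0, 0]
  grip: [-1, -1, -1, -1, -1]

```text
t: 2.6
tcp_pos: [0.4795, -0.3076, 0.0184]
tcp_rot: [-3.142, 0.0, 0.042]
wrist_force: [0.8, -0.8, 0.3]
finger_gap: 0.0002
grip_force: 0.0
```

The fingers shut on nothing, so I'll look again.

```bash
python3 - <<'E'
from h import *
ims=[]
for n in("top","side"):
    im,d,c=cap(n); np.savez(n+".npz",im=im,d=d); ims.append(im)
    P=cloud(d,c)
    print(robot.sense()["tcp_pos"])
a=cv2.resize(ims[0][170:320,290:440],None,fx=2.6,fy=2.6); b=cv2.resize(ims[1][60:210,260:410],None,fx=2.6,fy=2.6)
cv2.imwrite("pics/miss.png",np.hstack([a,b])[...,::-1])
E
python3 meas.py | grep -v mast
```

```text
[ 0.47950117 -0.30759179  0.01832219]
[ 0.479486   -0.30762477  0.01832773]
top org [150. 212.] 2002 ztop 0.05 rect c [581.1 243.3] size [ 90.9 152.3] ang 86.3 med [0.5748 0.2423 0.05  ]
top org [360. 227.] 669 ztop 0.0057 rect c [ 548.  -302.5] size [99.  60.2] ang 3.7 med [ 0.5473 -0.301   0.0056]
top yel [276. 238.] 132 ztop 0.0575 rect c [513.3 -75.6] size [40.4 25.3] ang 0.5 med [ 0.5121 -0.0755  0.0556]
top yel [332. 316.] 140 ztop 0.0295 rect c [ 317.9 -220.4] size [33.5 31.9] ang 88.5 med [ 0.3188 -0.2205  0.0269]
top blu [166. 129.] 268 ztop 0.075 rect c [788.3 206.6] size [45.4 45.6] ang 83.6 med [0.7879 0.2067 0.075 ]
top blu [276. 220.] 937 ztop 0.0059 rect c [556.6 -76.6] size [ 57.9 143.9] ang 88.7 med [ 0.5695 -0.0764  0.0059]
top table z -0.0002
0.075 11 [0.638  0.2355 0.0818]
0.09 10 [0.6367 0.2356 0.0969]
0.105 11 [0.6377 0.2353 0.1104]
0.12 15 [0.6372 0.236  0.1265]
0.135 13 [0.6366 0.236  0.1441]
0.15 22 [0.639  0.2382 0.1552]
side org [315. 160.] 385 ztop 0.0037 rect c [ 524.1 -301.4] size [141.3  61.6] ang 2.6 med [ 0.5354 -0.2946  0.0037]
side org [283. 311.] 2141 ztop 0.0484 rect c [580.4 244.7] size [ 91.4 150.5] ang 86.2 med [0.5742 0.2505 0.0484]
side yel [385. 180.] 70 ztop 0.0278 rect c [ 318.2 -218. ] size [30.7 32.9] ang 1.9 med [ 0.3178 -0.2183  0.0253]
side yel [318. 206.] 75 ztop 0.0563 rect c [513.2 -72. ] size [25.8 40.4] ang 86.0 med [ 0.5183 -0.0671  0.0539]
side blu [296. 215.] 545 ztop 0.0039 rect c [555.9 -75. ] size [ 59.1 142.5] ang 87.8 med [ 0.5753 -0.0698  0.0039]
side blu [197. 283.] 274 ztop 0.0731 rect c [786.6 211.4] size [40.6 47.3] ang 14.1 med [0.7866 0.2121 0.0731]
side table z -0.0019
0.075 16 [0.6361 0.2448 0.0831]
0.09 13 [0.6359 0.2446 0.0969]
0.105 21 [0.6367 0.2441 0.1112]
0.12 13 [0.6369 0.2451 0.1282]
0.135 16 [0.6361 0.2449 0.141 ]
0.15 22 [0.6367 0.2428 0.1542]
```

View pics/miss.png

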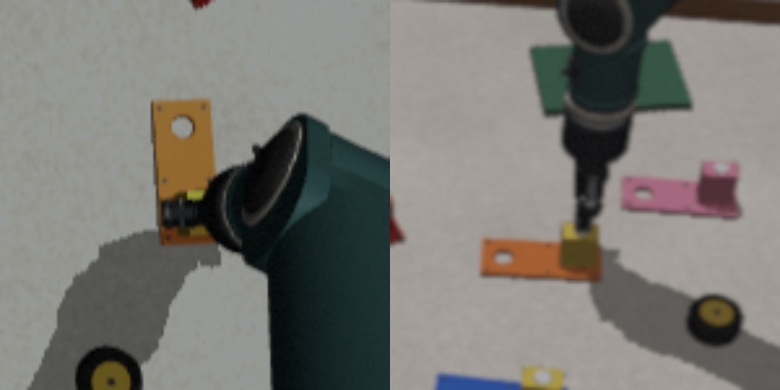

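The fingers appear to sit above or behind the block, while the reported TCP height is 0.018. I'll measure where the fingertips really are.

```bash
python3 - <<'E'
from h import *
for n,(r,c0) in (("side",(slice(95,165),slice(310,365))),("top",(slice(230,275),slice(330,400)))):
    a=np.load(n+".npz"); im,d=a["im"],a["d"]; c=optics.camera_info(n); P=cloud(d,c)
    V=im.max(-1); m=np.zeros_like(V,bool); m[r,c0]=True; m&=(V<75)&(d>0)&(P[...,2]>.03)
    q=P[m]
    for lo in np.arange(.03,.25,.015):
        w=q[(q[:,2]>lo)&(q[:,2]<lo+.015)]
        if len(w)>2: print(n,lo.round(3),len(w),np.median(w,0).round(3),w.min(0).round(3),w.max(0).round(3))
s=robot.sense();print(s)
E
```

```text
side 0.06 15 [ 0.479 -0.295  0.068] [ 0.47  -0.304  0.064] [ 0.486 -0.291  0.075]
side 0.075 12 [ 0.477 -0.293  0.078] [ 0.471 -0.298  0.075] [ 0.486 -0.291  0.086]
side 0.09 7 [ 0.479 -0.276  0.104] [ 0.47  -0.278  0.102] [ 0.488 -0.274  0.105]
side 0.105 8 [ 0.489 -0.285  0.115] [ 0.481 -0.298  0.108] [ 0.49  -0.267  0.12 ]
side 0.12 24 [ 0.484 -0.289  0.126] [ 0.464 -0.294  0.121] [ 0.494 -0.255  0.135]
side 0.135 60 [ 0.483 -0.252  0.144] [ 0.464 -0.314  0.135] [ 0.496 -0.243  0.15 ]
side 0.15 64 [ 0.479 -0.269  0.158] [ 0.462 -0.312  0.15 ] [ 0.497 -0.251  0.165]
side 0.165 35 [ 0.478 -0.27   0.172] [ 0.466 -0.28   0.165] [ 0.488 -0.263  0.179]
side 0.18 69 [ 0.482 -0.272  0.189] [ 0.447 -0.301  0.18 ] [ 0.515 -0.267  0.195]
side 0.195 107 [ 0.483 -0.274  0.203] [ 0.446 -0.303  0.195] [ 0.515 -0.266  0.21 ]
side 0.21 108 [ 0.481 -0.273  0.218] [ 0.447 -0.301  0.21 ] [ 0.515 -0.266  0.225]
side 0.225 129 [ 0.482 -0.279  0.23 ] [ 0.443 -0.309  0.225] [ 0.516 -0.266  0.239]
side 0.24 79 [ 0.478 -0.275  0.248] [ 0.443 -0.294  0.24 ] [ 0.514 -0.266  0.255]
top 0.03 10 [ 0.466 -0.293 
[... 958 characters left out ...]
7, 'joint_positions': array([ 0.58931763,  0.57318588, -0.09943201,  1.9108854 ,  0.08782116,
        0.66180846, -1.09194977]), 'qd': array([ 0.00021517,  0.00157805, -0.00115354,  0.00041092,  0.00065354,
        0.00065643,  0.00118608]), 'joint_efforts': array([-2.31594408e-03, -5.12224388e+01, -1.25164725e+00, -1.75452644e+01,
        7.80376489e-03,  1.62596567e-03,  3.99095848e-05]), 'tcp_pos': array([ 0.479486  , -0.30762477,  0.01832773]), 'tcp_rot': array([-3.14156494e+00,  1.72889386e-04,  4.25069728e-02]), 'wrist_force': array([-0.49764628, -0.28579974, -0.92658793]), 'moment': array([ 0.02573263, -0.01503932,  0.03189003]), 'grip_force': 0.0, 'finger_gap': 1.078482299283387e-05}
```

Both cameras show the closed fingertips near z ≈ 0.06 while the readout says 0.018. I'll lift clear of the block and measure that offset properly.

Request:
apply_moves:
  dr:
    - [0, 0, 0]
    - [0, 0, 0]
    - [0, 0, 0]
    - [0, 0, 0]
  delta_pos:
    - [0, 0, 0.03]
    - [0, 0, 0.03]
    - [0, 0, 0]
    - [0, 0, 0]
  grip: [-1, -1, -1, -1]

```text
t: 3.03
tcp_pos: [0.4808, -0.3084, 0.0802]
tcp_rot: [3.139, -0.003, 0.042]
wrist_force: [-0.6, 0.1, -0.6]
finger_gap: 0.0002
grip_force: 0.0
```

```bash
python3 - <<'E'
from h import *
for n in("side","top"):
    im,d,c=cap(n); P=cloud(d,c)
    m=(d>0)&(abs(P[...,0]-.48)<.07)&(abs(P[...,1]+.305)<.07)&(P[...,2]>.064)&(P[...,2]<.24)
    q=P[m]
    for lo in np.arange(.06,.22,.01):
        w=q[(q[:,2]>lo)&(q[:,2]<lo+.01)]
        if len(w)>2: print(n,lo.round(3),len(w),np.median(w,0).round(3),w.min(0).round(3),w.max(0).round(3))
    if n=="side": cv2.imwrite("pics/lift.png",cv2.resize(im[50:200,250:450],None,fx=4,fy=4)[...,::-1])
print(robot.sense()["tcp_pos"],robot.sense()["finger_gap"])
E
```

```text
side 0.11 4 [ 0.477 -0.301  0.118] [ 0.472 -0.303  0.117] [ 0.487 -0.299  0.119]
side 0.12 13 [ 0.479 -0.298  0.126] [ 0.47  -0.303  0.123] [ 0.488 -0.294  0.129]
side 0.13 18 [ 0.483 -0.297  0.135] [ 0.469 -0.303  0.13 ] [ 0.489 -0.29   0.14 ]
side 0.14 13 [ 0.478 -0.295  0.144] [ 0.469 -0.3    0.141] [ 0.49  -0.289  0.148]
side 0.15 3 [ 0.491 -0.299  0.152] [ 0.476 -0.321  0.15 ] [ 0.491 -0.29   0.156]
side 0.16 12 [ 0.484 -0.277  0.167] [ 0.469 -0.299  0.162] [ 0.492 -0.273  0.169]
side 0.17 10 [ 0.484 -0.267  0.178] [ 0.466 -0.293  0.171] [ 0.493 -0.264  0.18 ]
side 0.18 25 [ 0.484 -0.291  0.185] [ 0.462 -0.295  0.181] [ 0.494 -0.259  0.19 ]
side 0.19 21 [ 0.482 -0.288  0.194] [ 0.464 -0.3    0.19 ] [ 0.495 -0.251  0.2  ]
side 0.2 53 [ 0.481 -0.251  0.205] [ 0.462 -0.295  0.2  ] [ 0.496 -0.244  0.21 ]
side 0.21 56 [ 0.479 -0.267  0.214] [ 0.46  -0.314  0.21 ] [ 0.498 -0.245  0.22 ]
top 0.17 4 [ 0.468 -0.28   0.175] [ 0.467 -0.284  0.17 ] [ 0.492 -0.272  0.179]
top 0.18 13 [ 0.474 -0.275  0.186] [ 0.47  -0.281  0.18 ] [ 0.491 -0.272  0.19 ]
top 0.2 57 [ 0.482 -0.257  0.206] [ 0.467 -0.267  0.2  ] [ 0.49  -0.246  0.21 ]
top 0.21 55 [ 0.479 -0.254  0.212] [ 0.467 -0.268  0.21 ] [ 0.49  -0.247  0.22 ]
[ 0.47899673 -0.30739605  0.07787786] 9.792410644021903e-05
```

View pics/lift.png

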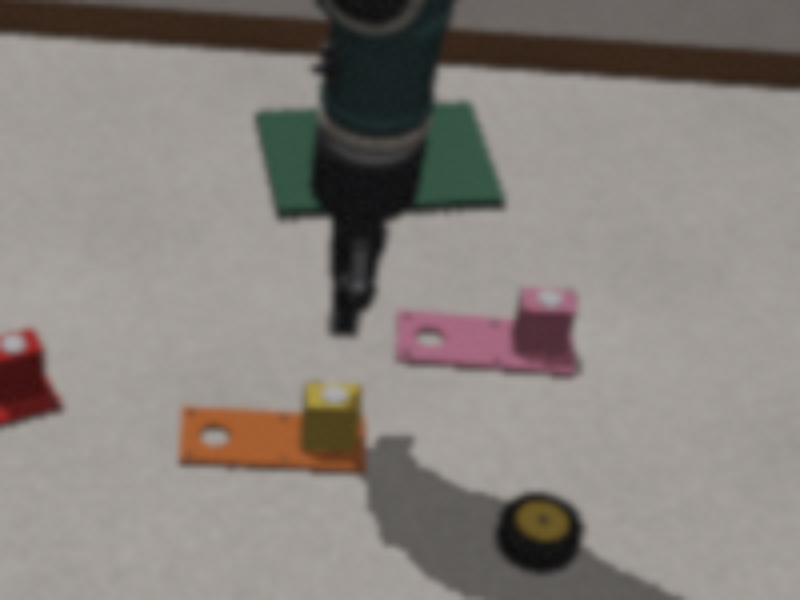

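The picture shows the closed tips at (343,330) in the crop, well above the block at (333,400). The true tip height is 0.119 against a reported 0.079, so the z readout is about 40 mm low, while xy agrees. I'll open and descend to reported -0.02 in stages, watching the force.

Request:
apply_moves:
  dr:
    - [0, 0, 0]
    - [0, 0, 0]
    - [0, 0, 0]
    - [0, 0, 0]
    - [0, 0, 0]
  delta_pos:
    - [0.001, 0.002, 0]
    - [0, 0, 0]
    - [0, 0, 0]
    - [0, 0, 0]
    - [0, 0, 0]
  grip: [1, 1, 1, 1, 1]

```text
t: 3.55
tcp_pos: [0.4803, -0.3055, 0.0779]
tcp_rot: [-3.141, 0.001, 0.043]
wrist_force: [-0.2, -0.2, -0.3]
finger_gap: 0.0604
grip_force: 0.0
```

Request:
apply_moves:
  dr:
    - [0, 0, 0]
    - [0, 0, 0]
    - [0, 0, 0]
    - [0, 0, 0]
    - [0, 0, 0]
  delta_pos:
    - [0, 0, 0]
    - [0, 0, 0]
    - [0, 0, 0]
    - [0, 0, -0.02]
    - [0, 0, -0.02]
  grip: [1, 1, 1, 1, 1]

```text
t: 3.97
tcp_pos: [0.4818, -0.3064, 0.0392]
tcp_rot: [3.14, -0.003, 0.042]
wrist_force: [0.5, 0.2, 0.7]
finger_gap: 0.0853
grip_force: 0.0
```

Request:
apply_moves:
  dr:
    - [0, 0, 0]
    - [0, 0, 0]
    - [0, 0, 0]
    - [0, 0, 0]
    - [0, 0, 0]
  delta_pos:
    - [0, 0, -0.015]
    - [0, 0, -0.015]
    - [0, 0, -0.01]
    - [0, 0, -0.005]
    - [0, 0, 0]
  grip: [1, 1, 1, 1, 1]

```text
t: 4.38
tcp_pos: [0.4799, -0.3053, -0.0076]
tcp_rot: [-3.141, 0.002, 0.043]
wrist_force: [0.1, 0.2, -0.6]
finger_gap: 0.0855
grip_force: 0.0
```

Request:
apply_moves:
  dr:
    - [0, 0, 0]
    - [0, 0, 0]
    - [0, 0, 0]
    - [0, 0, 0]
  delta_pos:
    - [0, 0, -0.005]
    - [0, 0, -0.004]
    - [0, 0, -0.003]
    - [0, 0, 0]
  grip: [1, 1, 1, 1]

```text
t: 4.72
tcp_pos: [0.4804, -0.3056, -0.0189]
tcp_rot: [-3.141, 0.0, 0.042]
wrist_force: [-0.5, -0.7, 0.5]
finger_gap: 0.0855
grip_force: 0.0
```

Request:
apply_moves:
  dr:
    - [0, 0, 0]
    - [0, 0, 0]
    - [0, 0, 0]
    - [0, 0, 0]
    - [0, 0, 0]
  delta_pos:
    - [0, 0, 0]
    - [0, 0, 0]
    - [0, 0, 0]
    - [0, 0, 0]
    - [0, 0, 0]
  grip: [-1, -1, -1, -1, -1]
  grip_force: 60

```text
t: 5.13
tcp_pos: [0.4808, -0.3059, -0.0182]
tcp_rot: [3.141, -0.001, 0.042]
wrist_force: [3.4, -2.3, 0.4]
finger_gap: 0.0271
grip_force: 59.7
```

Request:
apply_moves:
  dr:
    - [0, 0, 0]
    - [0, 0, 0]
    - [0, 0, 0]
    - [0, 0, 0]
  delta_pos:
    - [0, 0, 0]
    - [0, 0, 0]
    - [0, 0, 0]
    - [0, 0, 0]
  grip: [-1, -1, -1, -1]

```text
t: 5.47
tcp_pos: [0.4808, -0.3059, -0.0183]
tcp_rot: [3.141, -0.001, 0.042]
wrist_force: [-0.1, -0.9, 4.1]
finger_gap: 0.0274
grip_force: 60.2
```

Gripped: gap 27 mm, 60 N. Now I'll lift 0.21 m and carry it towards the mast.

Request:
apply_moves:
  dr:
    - [0, 0, 0]
    - [0, 0, 0]
    - [0, 0, 0]
    - [0, 0, 0]
    - [0, 0, 0]
  delta_pos:
    - [0, 0, 0.01]
    - [0, 0, 0.02]
    - [0, 0, 0.03]
    - [0, 0, 0.03]
    - [0, 0, 0.03]
  grip: [-1, -1, -1, -1, -1]

```text
t: 5.88
tcp_pos: [0.4797, -0.3051, 0.1025]
tcp_rot: [-3.141, 0.002, 0.043]
wrist_force: [0.3, -1.3, -1.0]
finger_gap: 0.0273
grip_force: 59.5
```

Request:
apply_moves:
  dr:
    - [0, 0, 0]
    - [0, 0, 0]
    - [0, 0, 0]
    - [0, 0, 0]
    - [0, 0, 0]
  delta_pos:
    - [0, 0, 0.03]
    - [0, 0, 0.03]
    - [0, 0, 0.02]
    - [0, 0, 0.01]
    - [0, 0, 0]
  grip: [-1, -1, -1, -1, -1]

```text
t: 6.3
tcp_pos: [0.4815, -0.3062, 0.1938]
tcp_rot: [3.139, -0.003, 0.043]
wrist_force: [0.5, -0.6, -1.5]
finger_gap: 0.0276
grip_force: 59.6
```

Request:
apply_moves:
  dr:
    - [0, 0, -0.4]
    - [0, 0, -0.4]
    - [0, 0, -0.4]
    - [0, 0, -0.4]
    - [0, 0, -0.4]
  delta_pos:
    - [0.002, 0.015, 0]
    - [0.003, 0.025, 0]
    - [0.004, 0.03, 0]
    - [0.004, 0.03, 0]
    - [0.004, 0.03, 0]
  grip: [-1, -1, -1, -1, -1]

```text
t: 6.72
tcp_pos: [0.496, -0.174, 0.1892]
tcp_rot: [-3.14, 0.004, 0.007]
wrist_force: [-0.2, -0.8, -1.5]
finger_gap: 0.0273
grip_force: 59.6
```

Request:
apply_moves:
  dr:
    - [0, 0, -0.4]
    - [0, 0, -0.4]
    - [0, 0, -0.4]
    - [0, 0, -0.4]
    - [0, 0, -0.4]
  delta_pos:
    - [0.004, 0.03, 0]
    - [0.004, 0.03, 0]
    - [0.004, 0.03, 0]
    - [0.004, 0.03, 0]
    - [0.004, 0.03, 0]
  grip: [-1, -1, -1, -1, -1]

```text
t: 7.13
tcp_pos: [0.516, -0.0242, 0.1893]
tcp_rot: [-3.141, 0.004, -0.028]
wrist_force: [0.3, 0.0, -1.5]
finger_gap: 0.0273
grip_force: 59.6
```

Request:
apply_moves:
  dr:
    - [0, 0, -0.4]
    - [0, 0, -0.4]
    - [0, 0, -0.4]
    - [0, 0, -0.4]
    - [0, 0, -0.4]
  delta_pos:
    - [0.004, 0.03, 0]
    - [0.004, 0.03, 0]
    - [0.004, 0.03, 0]
    - [0.003, 0.025, 0]
    - [0.003, 0.02, 0]
  grip: [-1, -1, -1, -1, -1]

```text
t: 7.55
tcp_pos: [0.5338, 0.1118, 0.1892]
tcp_rot: [-3.142, 0.004, -0.06]
wrist_force: [-0.1, -0.4, -0.8]
finger_gap: 0.0274
grip_force: 59.6
```

Request:
apply_moves:
  dr:
    - [0, 0, -0.4]
    - [0, 0, 0]
    - [0, 0, 0]
    - [0, 0, 0]
  delta_pos:
    - [0, 0, 0]
    - [0, 0, 0]
    - [0, 0, 0]
    - [0, 0, 0]
  grip: [-1, -1, -1, -1]

```text
t: 7.88
tcp_pos: [0.535, 0.1077, 0.1904]
tcp_rot: [3.14, 0.002, -0.071]
wrist_force: [0.5, -0.9, -1.6]
finger_gap: 0.0274
grip_force: 59.6
```

```bash
cat > held.py <<'E'
from h import *
import sys
s=robot.sense(); t=s["tcp_pos"]; print(t,s["tcp_rot"],s["finger_gap"])
zd=t[2]+.0185; ims=[]
for n in("top","side"):
    im,d,c=cap(n); P=cloud(d,c); ims.append(im)
    hsv=cv2.cvtColor(im,cv2.COLOR_RGB2HSV).astype(int)
    m=(hsv[...,0]>=7)&(hsv[...,0]<20)&(hsv[...,1]>130)&(hsv[...,2]>60)&(d>0)&(P[...,2]>max(.062,zd-.03))&(P[...,2]<zd+.04)
    q=P[m]; A=np.c_[q[:,:2],np.ones(len(q))]; k=np.linalg.lstsq(A,q[:,2],rcond=None)[0]
    r=cv2.minAreaRect((q[:,:2]*1000).astype(np.float32))
    print(n,len(q),"zmed",np.median(q[:,2]).round(4),"slopes",k[:2].round(3),"rect",np.round(r[0],1),np.round(r[1],1),round(r[2],1))
    # front edge & sides in frame of yaw
    yaw=s["tcp_rot"][2]; e=np.array([np.cos(yaw),np.sin(yaw)]); f=np.array([-e[1],e[0]])
    a=(q[:,:2]-t[:2])@e; b=(q[:,:2]-t[:2])@f
    print("  along",np.percentile(a,[.5,99.5]).round(4),"across",np.percentile(b[a>.04],[1,99]).round(4))
    cn,h=cv2.findContours(m.astype(np.uint8),cv2.RETR_CCOMP,cv2.CHAIN_APPROX_NONE)
    for i,x in enumerate(cn):
        if h[0][i][3]>=0 and cv2.contourArea(x)>25:
            px=x[:,0]; w=P[px[:,1],px[:,0]]; ctr,sz,_=cv2.minAreaRect((w[:,:2]*1000).astype(np.float32)); print("  hole px",px.mean(0).round(),"xy",np.round(ctr,1),np.round(sz,1))
cv2.imwrite(sys.argv[1],np.hstack([cv2.resize(ims[0][120:280,60:260],(400,320)),cv2.resize(ims[1][200:360,180:380],(400,320))])[...,::-1])
E
python3 held.py pics/held1.png
```

```text
[0.53497115 0.1077347  0.19039492] [ 3.14043627e+00  1.83584201e-03 -7.09558295e-02] 0.027409583622939316
top 978 zmed 0.2143 slopes [-0.003 -0.002] rect [579.3 103.9] [ 60.6 146.4] 86.4
  along [-0.028   0.1169] across [-0.0299  0.0286]
  hole px [195. 180.] xy [625.2 101. ] [27.2 26. ]
side 1028 zmed 0.2131 slopes [-0.019  0.01 ] rect [578.1 106.5] [ 61.2 147.1] 86.2
  along [-0.0282  0.1159] across [-0.0272  0.0313]
  hole px [269. 218.] xy [623.4 104. ] [27.1 28. ]
```

View pics/held1.png

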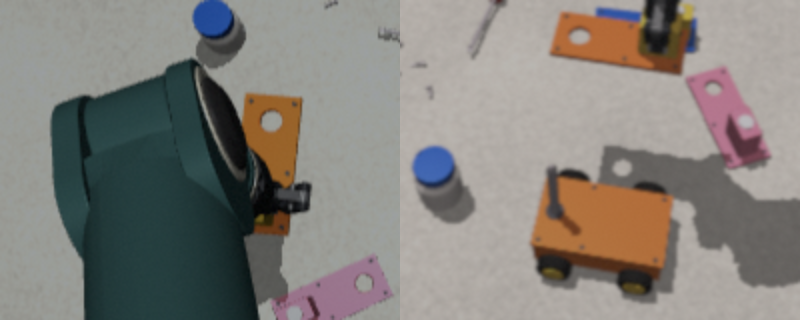

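The deck is held level (top z 0.214) with its yaw matching the chassis. In the crop its hole is at top (270,120) and side (580,37), so the hole is at (0.6245, 0.1025). The mast is at (0.638, 0.240), so I shift by (+0.0135, +0.1375).

Request:
apply_moves:
  dr:
    - [0, 0, 0]
    - [0, 0, 0]
    - [0, 0, 0]
    - [0, 0, 0]
    - [0, 0, 0]
  delta_pos:
    - [0.002, 0.02, 0]
    - [0.003, 0.03, 0]
    - [0.003, 0.033, 0]
    - [0.003, 0.03, 0]
    - [0.0025, 0.0245, 0]
  grip: [-1, -1, -1, -1, -1]

```text
t: 8.4
tcp_pos: [0.5491, 0.2485, 0.1915]
tcp_rot: [-3.141, -0.0, -0.069]
wrist_force: [0.5, 0.1, -0.8]
finger_gap: 0.0271
grip_force: 59.7
```

Request:
apply_moves:
  dr:
    - [0, 0, 0]
    - [0, 0, 0]
    - [0, 0, 0]
    - [0, 0, 0]
  delta_pos:
    - [0, 0, 0]
    - [0, 0, 0]
    - [0, 0, -0.015]
    - [0, 0, 0]
  grip: [-1, -1, -1, -1]

```text
t: 8.73
tcp_pos: [0.5482, 0.2439, 0.1742]
tcp_rot: [3.138, 0.003, -0.072]
wrist_force: [-0.1, -1.2, -2.1]
finger_gap: 0.0272
grip_force: 59.7
```

```bash
python3 held.py pics/held2.png
```

```text
[0.54817749 0.24388885 0.17418648] [ 3.13847207  0.00315383 -0.07168761] 0.027197222392610857
top 1208 zmed 0.1981 slopes [-0.004 -0.005] rect [592.5 240.3] [ 61.6 146.6] 86.0
  along [-0.0283  0.1169] across [-0.0299  0.0292]
  hole px [134. 175.] xy [638.1 237.1] [26.9 25.7]
side 1341 zmed 0.1976 slopes [-0.019 -0.005] rect [591.2 243.7] [ 61.3 147.2] 85.6
  along [-0.0273  0.1158] across [-0.027   0.0315]
  hole px [255. 274.] xy [638.4 238.9] [27.2 28.6]
```

View pics/held2.png

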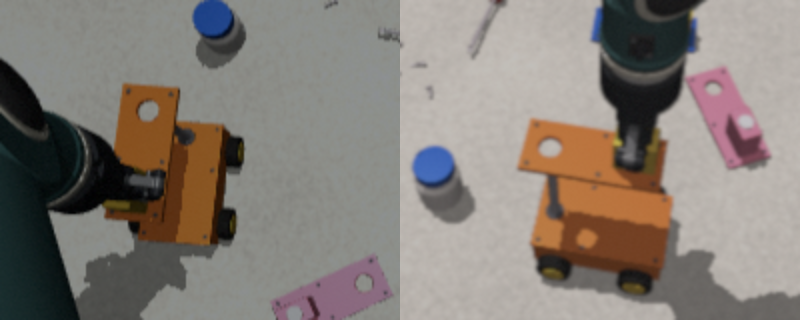

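The deck is over the mast with the hole at (0.638, 0.2385), about 1.5 mm off in y, and the mast top in the side view is just under the hole. I'll correct that and lower gently.

Request:
apply_moves:
  dr:
    - [0, 0, 0]
    - [0, 0, 0]
    - [0, 0, 0]
    - [0, 0, 0]
    - [0, 0, 0]
  delta_pos:
    - [0, 0.0015, -0.005]
    - [0, 0, -0.012]
    - [0, 0, -0.012]
    - [0, 0, -0.012]
    - [0, 0, -0.012]
  grip: [-1, -1, -1, -1, -1]

```text
t: 9.25
tcp_pos: [0.5486, 0.248, 0.1217]
tcp_rot: [3.141, 0.001, -0.069]
wrist_force: [-0.3, -0.3, -1.7]
finger_gap: 0.0276
grip_force: 59.7
```

Request:
apply_moves:
  dr:
    - [0, 0, 0]
    - [0, 0, 0]
    - [0, 0, 0]
    - [0, 0, 0]
    - [0, 0, 0]
  delta_pos:
    - [0, 0, -0.012]
    - [0, 0, -0.012]
    - [0, 0, -0.012]
    - [0, 0, 0]
    - [0, 0, 0]
  grip: [-1, -1, -1, -1, -1]

```text
t: 9.67
tcp_pos: [0.5485, 0.2482, 0.0864]
tcp_rot: [3.141, 0.002, -0.069]
wrist_force: [0.0, -0.1, -1.0]
finger_gap: 0.0275
grip_force: 59.7
```

```bash
python3 held.py pics/held3.png; python3 -c "
from h import *
print(robot.sense()['wrist_force'],robot.sense()['moment'])"
```

```text
[0.54847609 0.24821576 0.08635719] [ 3.14083677e+00  1.69861951e-03 -6.90163131e-02] 0.027519152964874352
top 961 zmed 0.1103 slopes [-0.007 -0.003] rect [592.9 245.1] [ 61.4 146.2] 86.1
  along [-0.0284  0.1168] across [-0.0301  0.0292]
  hole px [143. 182.] xy [643.2 245.2] [35.6 25.1]
side 1191 zmed 0.1099 slopes [-0.009 -0.003] rect [591.7 247.5] [ 60.4 147. ] 86.4
  along [-0.0298  0.1161] across [-0.0269  0.0316]
[ 0.91290728  0.34095125 -1.83390095] [ 0.0072667   0.0501689  -0.03123189]
```

View pics/held3.png

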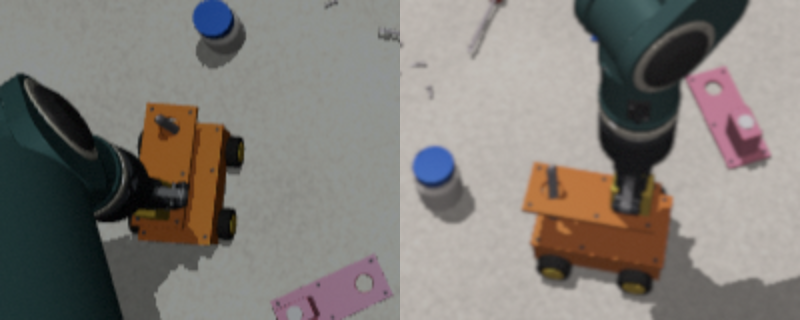

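The mast is through the hole in both views, with no side force. The hole sits about 2–3 mm far in y, so I'll trim that while lowering.

Request:
apply_moves:
  dr:
    - [0, 0, 0]
    - [0, 0, 0]
    - [0, 0, 0]
    - [0, 0, 0]
    - [0, 0, 0]
  delta_pos:
    - [0, -0.0025, -0.01]
    - [0, 0, -0.012]
    - [0, 0, -0.012]
    - [0, 0, -0.01]
    - [0, 0, -0.005]
  grip: [-1, -1, -1, -1, -1]

```text
t: 10.18
tcp_pos: [0.5478, 0.2451, 0.036]
tcp_rot: [3.14, 0.003, -0.069]
wrist_force: [0.7, 0.5, -2.2]
finger_gap: 0.0272
grip_force: 59.7
```

Request:
apply_moves:
  dr:
    - [0, 0, 0]
    - [0, 0, 0]
    - [0, 0, 0]
    - [0, 0, 0]
    - [0, 0, 0]
  delta_pos:
    - [0, 0, 0]
    - [0, 0, -0.0015]
    - [0, 0, -0.0015]
    - [0, 0, 0]
    - [0, 0, 0]
  grip: [-1, -1, -1, -1, -1]

```text
t: 10.6
tcp_pos: [0.5493, 0.246, 0.0358]
tcp_rot: [-3.141, -0.001, -0.069]
wrist_force: [0.7, 1.0, -1.3]
finger_gap: 0.027
grip_force: 59.7
```

Request:
apply_moves:
  dr:
    - [0, 0, 0]
    - [0, 0, 0]
    - [0, 0, 0]
  delta_pos:
    - [0, 0, -0.0015]
    - [0, 0, 0]
    - [0, 0, 0]
  grip: [-1, -1, -1]

```text
t: 10.85
tcp_pos: [0.5491, 0.2458, 0.034]
tcp_rot: [3.142, -0.0, -0.069]
wrist_force: [0.1, 0.2, -1.5]
finger_gap: 0.0275
grip_force: 59.7
```

Request:
apply_moves:
  dr:
    - [0, 0, 0]
    - [0, 0, 0]
    - [0, 0, 0]
  delta_pos:
    - [0, 0, -0.0015]
    - [0, 0, 0]
    - [0, 0, 0]
  grip: [-1, -1, -1]

```text
t: 11.1
tcp_pos: [0.549, 0.2458, 0.0323]
tcp_rot: [3.141, 0.0, -0.069]
wrist_force: [1.2, 0.4, -1.6]
finger_gap: 0.0273
grip_force: 59.7
```

Request:
apply_moves:
  dr:
    - [0, 0, 0]
    - [0, 0, 0]
    - [0, 0, 0]
  delta_pos:
    - [0, 0, -0.0015]
    - [0, 0, 0]
    - [0, 0, 0]
  grip: [-1, -1, -1]

```text
t: 11.35
tcp_pos: [0.5492, 0.2459, 0.0318]
tcp_rot: [3.142, -0.0, -0.069]
wrist_force: [-1.8, -1.8, 5.4]
finger_gap: 0.0274
grip_force: 60.4
```

```bash
python3 - <<'E'
from h import *
s=robot.sense(); print(s["tcp_pos"],s["wrist_force"])
im,d,c=cap("top"); P=cloud(d,c); h=cv2.cvtColor(im,cv2.COLOR_RGB2HSV)
m=(h[...,0]>=7)&(h[...,0]<20)&(h[...,1]>130)&(d>0)&(abs(P[...,0]-.6)<.06)&(abs(P[...,1]-.243)<.02)&(P[...,2]<.08)
print(np.median(P[m],0),m.sum())
E
```

```text
[0.54922247 0.24594311 0.03175495] [-1.79577569 -1.78502047  5.36000486]
[0.60933035 0.24146771 0.0560833 ] 425
```

The deck is in contact (+5 N) and its top is at z 0.056, so it's seated. I'll release and rise.

Request:
apply_moves:
  dr:
    - [0, 0, 0]
    - [0, 0, 0]
    - [0, 0, 0]
    - [0, 0, 0]
    - [0, 0, 0]
  delta_pos:
    - [0, 0, 0]
    - [0, 0, 0]
    - [0, 0, 0]
    - [0, 0, 0]
    - [0, 0, 0]
  grip: [0.6, 0.6, 0.6, 0.6, 0.6]

```text
t: 11.82
tcp_pos: [0.549, 0.2459, 0.0308]
tcp_rot: [-3.142, 0.0, -0.069]
wrist_force: [-0.2, -0.8, -0.3]
finger_gap: 0.0681
grip_force: 0.0
```

Request:
apply_moves:
  dr:
    - [0, 0, 0]
    - [0, 0, 0]
    - [0, 0, 0]
    - [0, 0, 0]
    - [0, 0, 0]
  delta_pos:
    - [0, 0, 0]
    - [0, 0, 0.01]
    - [0, 0, 0.02]
    - [0, 0, 0.03]
    - [0, 0, 0.03]
  grip: [0.6, 0.6, 0.6, 0.6, 0.6]

```text
t: 12.23
tcp_pos: [0.5484, 0.2457, 0.1219]
tcp_rot: [3.141, 0.002, -0.069]
wrist_force: [-0.1, -0.2, -0.5]
finger_gap: 0.0684
grip_force: 0.0
```

Request:
apply_moves:
  dr:
    - [0, 0, 0]
    - [0, 0, 0]
    - [0, 0, 0]
    - [0, 0, 0]
    - [0, 0, 0]
  delta_pos:
    - [0, 0, 0.03]
    - [0, 0, 0.03]
    - [0, 0, 0.02]
    - [0, 0, 0]
    - [0, 0, 0]
  grip: [0.6, 0.6, 0.6, 0.6, 0.6]

```text
t: 12.65
tcp_pos: [0.5497, 0.2462, 0.2029]
tcp_rot: [-3.14, -0.003, -0.069]
wrist_force: [0.2, -0.5, -0.5]
finger_gap: 0.0682
grip_force: 0.0
```

```bash
python3 - <<'E'
from h import *
ims=[]
for n in("top","side"):
    im,d,c=cap(n); ims.append(im); P=cloud(d,c); h=cv2.cvtColor(im,cv2.COLOR_RGB2HSV).astype(int)
    m=(h[...,0]>=7)&(h[...,0]<20)&(h[...,1]>130)&(d>0)&(abs(P[...,0]-.58)<.1)&(abs(P[...,1]-.243)<.06)
    q=P[m&(P[...,2]>.053-(n=="side")*.0017)&(P[...,2]<.062)]; r=cv2.minAreaRect((q[:,:2]*1000).astype(np.float32))
    print(n,np.median(q,0).round(4),np.round(r[0],1),np.round(r[1],1),round(r[2],1))
    y=(h[...,0]>=20)&(h[...,0]<35)&(h[...,1]>110)&(d>0)&(abs(P[...,1]-.24)<.06)&(P[...,2]>.09); print(" block",y.sum(),np.median(P[y],0).round(4) if y.any() else "")
    b=(h[...,0]>100)&(h[...,0]<125)&(h[...,1]>150)&(d>0)&(abs(P[...,1]+.076)<.1)&(P[...,2]<.02); print(" spare",np.median(P[b],0).round(4) if b.any() else "")
cv2.imwrite("pics/end.png",np.hstack([cv2.resize(ims[0][120:280,60:260],(400,320)),cv2.resize(ims[1][200:360,180:380],(400,320))])[...,::-1])
E
```

```text
top [0.6043 0.2329 0.056 ] [587.3 238.1] [157.8  87. ] 0.2
 block 157 [0.5408 0.2363 0.1056]
 spare [ 0.5696 -0.0763  0.0059]
side [0.5995 0.2527 0.0543] [585.5 243.5] [ 87.9 160.2] 83.4
 block 188 [0.5485 0.255  0.1036]
 spare [ 0.6245 -0.0651  0.0033]
```

View pics/end.png

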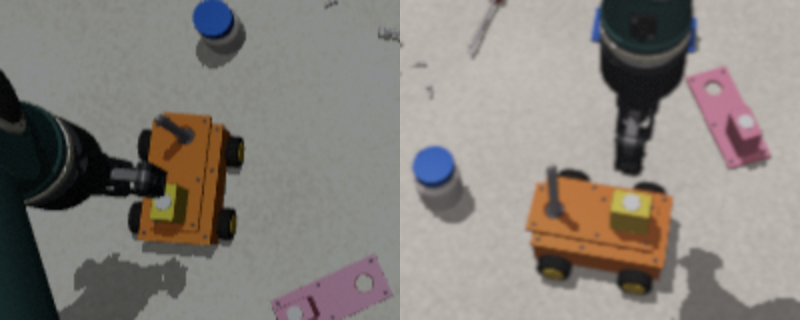

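The deck lies flat on the chassis at z 0.056, with the mast through the hole and the block at the tail. It is lined up, the gripper is clear, and the spare hasn't moved, so I'm handing in.

```bash
python3 -c "
from workcell import robot
print(robot.finish_job())"
```

```text
the job is handed in; nothing more can be done
None
```

The orange deck sits flat on the chassis with the mast through its hole and the block to the tail; the blue spare is where it was, and the job is handed in (no verdict was returned).

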